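# Show a spark plug's firing end to the inspection camera

### The arm

A 6-joint arm with a two-finger parallel gripper is mounted at the origin on a cart in front of the work surface, level with it; the furniture and walls round the work are solid. World frame = base frame: x ahead of the robot, y to its left, z up, the work surface at z = 0. Lengths are in m, angles in rad, forces in N, time in s.
With the tool pointing down it reaches from about 0.25 to 0.775 m from the base axis. Payload 4 kg.
Tool frame: the origin (TCP) lies midway between the tips of the shut fingers; the grasp point (between the pads) lies 19 mm behind it; z points along the fingers, y is the line along which they close (so a half turn about z gives the same grasp; the last joint's range is limited). The gripper opens to 85 mm and grips with 20 to 120 N. Pads are 22 mm wide; open, the fingers measure 114 mm over their backs; the gripper's body (76 mm by 85 mm) begins 54 mm behind the grasp point. The pads swing forward as they close: fully open they stand 13 mm farther back than shut.
Start: joints at [1.086, 0.087, 1.371, -0, 1.684, -0.103], TCP at [0.205, 0.51, 0.231] pointing down, gripper open.
Joint ranges: [-3.1, 3.1], [-0.76, 2.03], [0.27, 2.55], [-1.08, 4.22], [0.17, 2.65], [-2.57, 2.57]. Speed limits (rad/s): [2.79, 2.79, 3.14, 3.14, 3.14, 3.14].

### API

Orientations are given as a rotation vector (axis times angle).
In Python, from station import ctrl, imaging, workorder gives the robot as it stands.
- The arm moves only by the shell command python3 -m inch 'ROWS' [FORCE]. ROWS is JSON, one flat list of numbers, 7 for each row, row after row: the shift along the tool's x, y, z in mm, then the turn, a rotation vector about the tool's x, y, z in rad, then the finger opening in mm, from 0 to 85.4. A call has 1 to 10 rows; each row is the pose to reach, as a shift and turn from the pose commanded when the call began, along the tool's axes at that moment; what a row does not reach only later rows make up. A row lasts 1/12 s, in which the tool goes at most 41.7 mm and 7.16 degrees, less where a joint would pass 70% of its speed; a pose out of reach is approached as far as the arm can. A call with a gripper value outside its range is refused whole. The fingers move at their own pace and stop on an object; FORCE is the grip in N (left out, the last holds). Time passes only in rows, so rows that repeat a pose let the fingers close. It gives the time, the measured TCP pose, the force, the opening and the grip force at its end, in the units of the state.
- ctrl.state(): the state, without advancing time (a new reading comes with each control period).
- imaging.snapshot(name): name is "scene" or "top" or "wrist"; returns (picture, depth): 384x512x3 uint8, red, green, blue; 384x512 float32, m along the optical axis (not along the pixel's ray), 0 where there is no reading.
- imaging.camera_params(name): a dict with "fx", "fy", "cx", "cy" (pixels), "dist" ([k1, k2, p1, p2, k3] as OpenCV has them; the pictures are not rectified), "world_from_camera" (4x4, takes a point from camera to world coordinates); the wrist camera has in their place "mount" (4x4, takes a point from camera to tool coordinates, whose origin is the TCP and whose axes are the flange's). Camera axes: x right, y up, looking along -z (the intrinsics and any distortion apply to the point x, -y, -z); pixel columns grow to the right and rows downward; lengths in m; the calibration is good to about 2 mm. A picture is of the moment at which its call begins: read the wrist's pose just before it. camera_params takes no time and is no camera call.
- workorder.job_done(): hands the job in; it is judged then, once.
Trained networks look in the newest picture that a camera, given by its name, has taken for a name from the list of things; names that differ only in an ending like _2 or _b are one class to them, and where a whole thing is asked for, a point or a joint stands for the part that bears it (a point fixed in the world has none). Each returns a list of dicts, best first, with "confidence" (0 to 1); they miss things now and then, are a little off and sometimes report something else, mostly with a low value. They report only what shows in the picture. A call takes as long as a camera call.
- imaging.look_for(camera, thing): "position" ([row, column] in pixels, amid what is visible of it).
- imaging.mark_of(camera, thing): "position" ([row, column] in pixels: a listed point, or the origin of a listed thing).
The state is a dict: "clock": time; "joint_positions": joint angles; "qvel": joint speeds; "joint_efforts": joint torques, N m; "tcp_pos": TCP position; "eef_rot": TCP orientation; "wrist_force": force on the tool from outside, world axes, zero at the start; "torque": the same for the moment, N m; "width": finger opening in m; "finger_force": force on a finger pad.
Only numpy, scipy, OpenCV 4.12 (cv2) and the standard library are available. Lean on these libraries where they do the work, as an engineer would, in place of code of your own. Each camera call takes 0.05 s, during which the arm holds its last target. There are 200 camera calls.

### The job

The magnifier lamp stands in the way above the parts tray: swing its arm clear (it has an upright black handle), all the way round to its stop, anticlockwise seen from above (away from you). Then take the spark plug out of the tray and hold it up in the air in front of the inspection camera, level and centred on the lens, pointing straight at the lens with its threaded firing end about 60 mm from the glass. Finish while still holding it there, steady; never bump the camera, and leave the bearing, piston, oil filter and sprocket where they are.

Things in the scene. Friction and masses are not known exactly. Their poses are not given: they have to be found in the camera images.
- lamp_stand: Fixed stand of the magnifier lamp: dark round foot 68 mm across on the table, steel post 16 mm thick. Origin at the middle of the foot's underside, on the arm's upright hinge axis; post, arm and knob reach up to 235 mm above the table. Tall fixed bottles (up to 200 mm) stand on both sides of it.
- lamp_swing (a joint): Swing of the white lamp arm about the post's vertical axis, rad: starts at 0 to 0.3 (arm over the tray), grows as the arm turns anticlockwise seen from above (its end moves away from the robot), stop at 2.0. Friction (about 1.3 N at the handle) keeps it where it is left. The arm is a 13 mm bar at 215 mm above the table, with a round magnifier head (92 mm across, 206 to 225 mm above the table) centred 125 mm from the hinge axis.
- lamp_hinge (a point): Point on the hinge axis of the lamp arm, at the arm's height (215 mm above the table).
- lamp_handle (a point): Grip point on the black upright round handle of the lamp arm, 14 mm thick, 78 mm from the hinge axis; the handle is free from 228 to 285 mm above the table, this point is at 260 mm. It turns with the arm.
- tray: Fixed parts tray, 126 x 96 mm, on a plywood riser: black rubber floor 50 mm above the table, aluminium rim 5 mm wide, its top 56 mm above the table. Origin on the table under its centre. A black case (103 mm high) and a clear box on it (279 mm high) stand beside it on the robot's right.
- spark_plug: Used spark plug lying in the tray, 81 x 20 x 20 mm as felt by the fingers (a bar of square section), 50 g (may be 30% lighter or 40% heavier). Origin in the middle of its underside; its length is along x: the threaded firing end is at x = -40 mm, the other, white smooth end at x = +41 mm; z up, middle of its thickness at z = 10 mm.
- plug_tip (a point): Middle of the spark plug's threaded firing end: at x = -40 mm and 10 mm above the plug's underside; same axes as the plug.
- camera_stand: Fixed stand of the inspection camera: 66 x 64 mm foot and a steel column 290 mm high, 30 mm behind the origin. The camera looks along the stand's -x (roughly to the robot's right), level. The camera's height on the column differs from one start to the next.
- lens (a point): Middle of the camera's front glass, ringed by a white ring light 41 mm across; 48 mm ahead of the stand's origin, 220 to 250 mm above the table. Its -x axis is the line of sight, z is up. Grey camera body 50 x 46 x 44 mm behind it, at the same height.
- bearing: Ball bearing lying in the tray, 36 mm across, 11 mm thick, origin in the middle of its underside. Leave it.
- piston: Bystander: light metal engine piston, 54 mm across, 50 mm tall, standing on the table to the right. Origin in the middle of its underside.
- oil_filter: Bystander: blue oil filter, 68 mm across, 67 mm tall, standing on the table to the right. Origin in the middle of its underside.
- sprocket: Bystander: flat steel sprocket, 75 mm across, 8 mm thick, lying in the white tray to the right. Origin in the middle of its underside.

How it is judged:
By the outcome, as a careful person would: the job done as asked, in the order asked, and still so for the second after the job is handed in, while the arm keeps its last pose, push and grip.
It also fails if it takes over 53 s, if anything falls off the work surface, if the arm or the gripper's body presses on something with over 40 N, if the wrist force passes 120 N, or if a joint passes its speed limit or range.

## Working session

There is one attempt and no reset: what is moved stays moved. The work goes in short steps, Python scripts to look and compute and a shell command to move; the robot and the scene stay as the last step left them, time stands still between calls to the robot, and variables do not carry over. Pictures are saved under pics/ and viewed, at most 10 in all, crops included, and the job is handed in when it is done.

```bash
mkdir -p pics
cat > h.py <<'E'
import numpy as np, cv2
from scipy.spatial.transform import Rotation as R
from station import ctrl, imaging, workorder
def W(cam, st=None):
    p=imaging.camera_params(cam)
    if cam!="wrist": return p,np.array(p["world_from_camera"])
    st=st or ctrl.state(); T=np.eye(4); T[:3,:3]=R.from_rotvec(st["eef_rot"]).as_matrix(); T[:3,3]=st["tcp_pos"]
    return p,T@np.array(p["mount"])
def ray(cam,rc,st=None):
    p,T=W(cam,st); K=np.array([[p["fx"],0,p["cx"]],[0,p["fy"],p["cy"]],[0,0,1.]])
    u=cv2.undistortPoints(np.array([[[rc[1],rc[0]]]],float),K,np.array(p["dist"],float))[0,0]
    return T[:3,3],T[:3,:3]@np.array([u[0],-u[1],-1])
def atz(cam,rc,z,st=None):
    o,d=ray(cam,rc,st); return o+d*(z-o[2])/d[2]
def atd(cam,rc,depth,st=None):
    o,d=ray(cam,rc,st); return o+d*depth
def dep(D,rc,k=2):
    r,c=int(round(rc[0])),int(round(rc[1])); a=D[max(r-k,0):r+k+1,max(c-k,0):c+k+1]; a=a[a>0]; return float(np.median(a)) if a.size else 0
def save(im,n): cv2.imwrite("pics/"+n,cv2.cvtColor(im,cv2.COLOR_RGB2BGR))
E
python3 - <<'E'
from h import *
np.set_printoptions(precision=4,suppress=True)
print(ctrl.state()["clock"],ctrl.state()["eef_rot"])
for cam in("top","scene"):
    im,D=imaging.snapshot(cam); save(im,cam+"0.png"); print(cam,W(cam)[1][:3,3])
    for t in("lamp_handle","lamp_hinge","lens","spark_plug","plug_tip","tray","camera_stand","lamp_stand"):
        for m in imaging.mark_of(cam,t)[:2]:
            d=dep(D,m["position"]); print(cam,t,np.round(m["position"],1),round(m["confidence"],2),atd(cam,m["position"],d))
E
```

```text
0.0 [-0.5959 -3.0839  0.0034]
top [ 0.0364 -0.1941  0.8911]
top lamp_handle [152.1 246.8] 0.59 [0.5874 0.0085 0.2597]
top lamp_hinge [149.6 222.3] 0.93 [0.607  0.0839 0.2257]
top spark_plug [203.5 257.9] 0.65 [ 0.576  -0.0224  0.0638]
top plug_tip [151.1 245.3] 0.54 [0.5851 0.0115 0.2648]
top plug_tip [194.9 247.4] 0.51 [0.6045 0.0193 0.0518]
top tray [219.9 253.3] 0.93 [ 0.4001 -0.0678  0.2679]
top lamp_stand [199.6 230.8] 0.79 [0.5946 0.0708 0.0195]
scene [ 0.5281 -1.1833  0.9777]
scene lamp_handle [166.8 273.1] 0.73 [0.5889 0.0088 0.269 ]
scene lamp_handle [282.9 270.4] 0.34 [ 0.5847 -0.2239  0.0299]
scene lamp_hinge [167.9 283.3] 0.64 [0.6242 0.0777 0.2248]
scene lamp_hinge [326.3 255.3] 0.63 [ 0.5429 -0.3884  0.043 ]
scene lens [228.9 272.5] 0.67 [ 0.5948 -0.0182  0.0596]
scene lens [133.5 230.5] 0.57 [0.4515 0.2789 0.2374]
scene plug_tip [219.9 273.2] 0.65 [0.6006 0.0683 0.0293]
scene tray [242.  263.7] 0.77 [ 0.5669 -0.0736  0.0522]
scene camera_stand [181.4 235.4] 0.76 [0.4655 0.3225 0.0155]
scene lamp_stand [223.5 279.3] 0.78 [0.6176 0.0166 0.0546]
scene lamp_stand [298.  300.7] 0.66 [ 0.6643 -0.2863  0.0376]
```

View pics/top0.png

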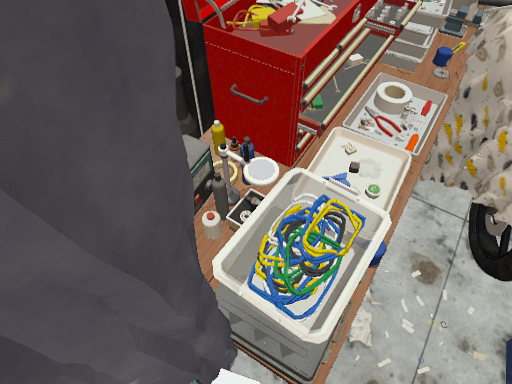

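View pics/scene0.png

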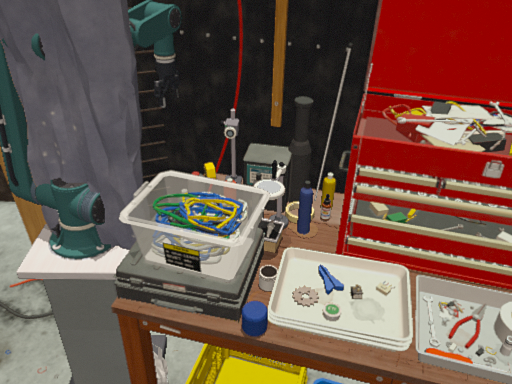

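Run:
```python
from h import *
np.set_printoptions(precision=4,suppress=True)
for c,r,z in [("top",(152.1,246.8),.26),("scene",(166.8,273.1),.26),("top",(149.6,222.3),.215),("scene",(167.9,283.3),.215),("top",(199.6,230.8),0),("top",(203.5,257.9),.06),("top",(194.9,247.4),.06),("scene",(219.9,273.2),.06),("top",(219.9,253.3),.05),("scene",(242,263.7),0)]: print(c,r,z,atz(c,r,z))
st=ctrl.state(); print(R.from_rotvec(st["eef_rot"]).as_matrix(), imaging.camera_params("wrist")["mount"],imaging.camera_params("wrist")["fx"])
```

```text
top (152.1, 246.8) 0.26 [0.5871 0.0085 0.26  ]
scene (166.8, 273.1) 0.26 [0.5897 0.0239 0.26  ]
top (149.6, 222.3) 0.215 [0.6162 0.0884 0.215 ]
scene (167.9, 283.3) 0.215 [0.6255 0.0941 0.215 ]
top (199.6, 230.8) 0 [0.6071 0.0767 0.    ]
top (203.5, 257.9) 0.06 [ 0.5785 -0.0216  0.06  ]
top (194.9, 247.4) 0.06 [0.5989 0.0172 0.06  ]
scene (219.9, 273.2) 0.06 [0.5982 0.0279 0.06  ]
top (219.9, 253.3) 0.05 [ 0.5273 -0.0237  0.05  ]
scene (242, 263.7) 0 [ 0.5691 -0.011   0.    ]
[[-0.928   0.3726  0.    ]
 [ 0.3726  0.928   0.0001]
 [ 0.      0.0002 -1.    ]] [[-0.      0.9531  0.3027  0.0768]
 [ 1.      0.0001 -0.0002 -0.0003]
 [-0.0002  0.3027 -0.9531 -0.1435]
 [ 0.      0.      0.      1.    ]] 269.63962664959115
```

The top picture shows the lamp: head at (170,261), handle about (152,247), post at (150,222). The tray lies under it at about (205,245), with the clear cable box in front of it. In the scene picture the inspection camera is at (130,232) with its white ring. The lamp handle and head are at about (167,273) and (187,270).

Next I rise above everything and move to a look-out for the wrist camera.

```bash
python3 -m inch '[0,0,-40,0,0,0,60, 0,0,-80,0,0,0,60, 0,0,-120,0,0,0,60, 0,0,-160,0,0,0,60, 0,0,-189,0,0,0,60, -30,-26,-189,0,0,0,60, -60,-52,-189,0,0,0,60, -90,-78,-189,0,0,0,60, -120,-104,-189,0,0,0,60, -150,-130,-189,0,0,0,60]' && python3 -m inch '[-31,-27,0,0,0,0,60, -62,-54,0,0,0,0,60, -93,-81,0,0,0,0,60, -124,-108,0,0,0,0,60, -155,-135,0,0,0,0,60, -186,-162,0,0,0,0,60, -217,-189,0,0,0,0,60, -246,-214,0,0,0,0,60, -256,-224,0,0,0,0,60, -256,-224,0,0,0,0,60]'
python3 - <<'E'
from h import *
np.set_printoptions(precision=4,suppress=True)
st=ctrl.state(); im,D=imaging.snapshot("wrist"); save(im,"w1.png")
for t,z in(("lamp_handle",.26),("lamp_hinge",.215),("lamp_stand",0),("spark_plug",.05),("plug_tip",.06),("tray",.05)):
    for m in imaging.mark_of("wrist",t)[:2]:
        p=m["position"]; print(t,np.round(p,1),round(m["confidence"],2),atz("wrist",p,z,st),atd("wrist",p,dep(D,p),st))
E
```

```text
clock: 1.73
tcp_pos: [0.296, 0.3323, 0.4205]
eef_rot: [0.595, 3.084, 0.001]
wrist_force: [1.6, -0.5, 0.5]
width: 0.06
finger_force: 0.0
clock: 2.57
tcp_pos: [0.451, 0.0276, 0.4192]
eef_rot: [-0.605, -3.081, 0.002]
wrist_force: [-0.1, -0.2, 0.1]
width: 0.0604
finger_force: 0.0
lamp_handle [277.2 287.8] 0.67 [0.5955 0.0138 0.26  ] [0.5859 0.0158 0.2736]
lamp_hinge [254.6 337. ] 0.8 [0.6187 0.0882 0.215 ] [0.4601 0.0671 0.4462]
lamp_stand [206.1 308.2] 0.87 [0.6222 0.0835 0.    ] [0.5394 0.0743 0.1924]
spark_plug [219.1 258.1] 0.77 [ 0.5887 -0.0241  0.05  ] [ 0.5816 -0.0214  0.0673]
spark_plug [201.3 306.9] 0.2 [0.5898 0.082  0.05  ] [0.5379 0.0757 0.1768]
plug_tip [216.9 279.5] 0.73 [0.5965 0.0193 0.06  ] [0.6001 0.0187 0.0516]
tray [196.5 256.9] 0.77 [ 0.5421 -0.0078  0.05  ] [ 0.5386 -0.0065  0.061 ]
```

View pics/w1.png

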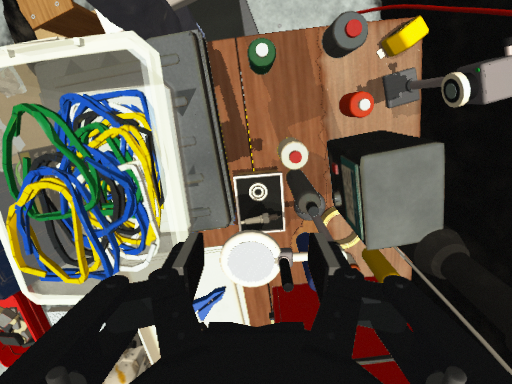

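The wrist picture shows the lamp head at (250,258), the black handle at about (287,275), and the hinge at about (308,257). The plug lies at (262,217) in the tray, firing end to the right, with the bearing above it at (258,190). The measured hinge-to-handle distance is 78 mm, as listed. Before moving I'll check clearance to the red cabinet.

Run:
```python
from h import *
np.set_printoptions(precision=3,suppress=True)
print(np.array(ctrl.state()["joint_positions"]))
for cam in("scene","top"):
    im,D=imaging.snapshot(cam)
    P=np.array([np.r_[atd(cam,(r,c),D[r,c])] for r in range(0,384,2) for c in range(0,512,2) if D[r,c]>0])
    for z0 in(.22,.3,.4):
        for y0 in np.arange(-.1,.3,.05):
            q=P[(P[:,2]>z0)&(P[:,2]<z0+.1)&(P[:,1]>y0)&(P[:,1]<y0+.05)&(P[:,0]>.6)]
            if len(q)>3: print(cam,z0,round(y0,2),len(q),np.sort(q[:,0])[[1,len(q)//2]])
```

```text
[-0.056 -0.094  1.175  0.     2.059 -1.247]Traceback (most recent call last):
  File "<stdin>", line 6, in <module>
  File "h.py", line 16, in atd
    o,d=ray(cam,rc,st); return o+d*depth
        ~~~^^^^^^^^^^^
  File "h.py", line 10, in ray
    p,T=W(cam,st); K=np.array([[p["fx"],0,p["cx"]],[0,p["fy"],p["cy"]],[0,0,1.]])
        ~^^^^^^^^
  File "h.py", line 5, in W
    p=imaging.camera_params(cam)
ValueError: time passes only in moves, steps and waits
```

Run:
```python
from h import *
np.set_printoptions(precision=3,suppress=True)
for cam in("scene","top"):
    im,D=imaging.snapshot(cam); p,T=W(cam)
    K=np.array([[p["fx"],0,p["cx"]],[0,p["fy"],p["cy"]],[0,0,1.]])
    r,c=np.nonzero(D); u=cv2.undistortPoints(np.stack([c,r],-1)[:,None].astype(float),K,np.array(p["dist"],float))[:,0]
    P=T[:3,3]+(np.c_[u[:,0],-u[:,1],-np.ones(len(u))]*D[r,c][:,None])@T[:3,:3].T
    for z0 in(.22,.3,.4):
        for y0 in np.arange(-.1,.3,.05):
            q=P[(P[:,2]>z0)&(P[:,2]<z0+.1)&(P[:,1]>y0)&(P[:,1]<y0+.05)&(P[:,0]>.6)]
            if len(q)>20: print(cam,z0,round(y0,2),len(q),np.sort(q[:,0])[[3,len(q)//10,len(q)//2]])
```

```text
scene 0.22 -0.1 1305 [0.603 0.798 0.849]
scene 0.22 -0.05 285 [0.601 0.609 0.881]
scene 0.22 0.0 61 [0.603 0.604 0.795]
scene 0.22 0.05 100 [0.605 0.608 0.62 ]
scene 0.22 0.1 30 [0.81 0.81 0.82]
scene 0.22 0.2 479 [0.657 0.667 0.688]
scene 0.3 -0.1 1877 [0.789 0.804 0.864]
scene 0.3 -0.05 557 [0.82  0.995 1.146]
scene 0.3 0.0 369 [0.815 0.943 0.987]
scene 0.3 0.05 386 [0.83  0.869 0.936]
scene 0.3 0.1 459 [0.842 0.857 0.928]
scene 0.3 0.15 511 [0.856 0.879 0.952]
scene 0.3 0.2 944 [0.658 0.673 0.875]
scene 0.3 0.25 26 [0.671 0.671 0.69 ]
scene 0.4 -0.1 539 [0.791 0.812 0.897]
scene 0.4 -0.05 1008 [0.798 0.97  1.053]
scene 0.4 0.0 1025 [0.813 0.956 1.081]
scene 0.4 0.05 611 [0.826 1.022 1.104]
scene 0.4 0.1 340 [0.842 0.99  1.176]
scene 0.4 0.15 1802 [0.858 1.    1.212]
scene 0.4 0.2 2326 [0.796 0.919 1.072]
scene 0.4 0.25 1031 [0.893 0.905 0.947]
top 0.22 -0.1 690 [0.602 0.788 0.81 ]
top 0.22 -0.05 550 [0.601 0.612 0.798]
top 0.22 0.0 463 [0.602 0.805 0.811]
top 0.22 0.05 493 [0.602 0.791 0.825]
top 0.22 0.1 411 [0.802 0.825 0.839]
top 0.22 0.15 173 [0.847 0.848 0.852]
top 0.22 0.2 141 [0.657 0.66  0.666]
top 0.3 -0.1 1323 [0.786 0.789 0.86 ]
top 0.3 -0.05 1241 [0.791 0.795 0.919]
top 0.3 0.0 1007 [0.805 0.808 0.819]
top 0.3 0.05 990 [0.819 0.822 0.833]
top 0.3 0.1 911 [0.833 0.837 0.848]
top 0.3 0.15 841 [0.847 0.851 0.981]
top 0.3 0.2 52 [0.923 0.924 0.934]
top 0.4 -0.1 399 [0.788 0.794 0.886]
top 0.4 -0.05 490 [0.792 0.8   0.991]
top 0.4 0.0 564 [0.806 0.815 0.96 ]
top 0.4 0.05 308 [0.82  0.826 1.007]
top 0.4 0.1 164 [0.835 0.838 0.975]
top 0.4 0.15 272 [0.849 0.854 0.969]
top 0.4 0.2 49 [0.925 0.931 0.968]
```

```bash
python3 -m inch '[-35,11,20,0,0,0.11,60, -70,21,40,0,0,0.22,60, -105,32,60,0,0,0.33,60, -139,42,80,0,0,0.45,60, -139,42,95,0,0,0.45,60, -139,42,120,0,0,0.45,60, -139,42,150,0,0,0.45,60, -139,42,172,0,0,0.45,60, -139,42,178,0,0,0.45,60, -139,42,178,0,0,0.45,60]' 30 && python3 -m inch '[0,0,0,0,0,0,10, 0,0,0,0,0,0,5, 0,0,0,0,0,0,5, 0,0,0,0,0,0,5, 0,0,0,0,0,0,5]' 30; python3 -c "
from h import *
s=ctrl.state();print(R.from_rotvec(s['eef_rot']).as_matrix().round(3),s['joint_positions'],s['width'])"
```

```text
clock: 3.9
tcp_pos: [0.5933, 0.0182, 0.2396]
eef_rot: [-1.266, -2.869, 0.003]
wrist_force: [-0.7, 0.2, 0.2]
width: 0.0602
finger_force: 0.0
clock: 4.32
tcp_pos: [0.5934, 0.012, 0.2457]
eef_rot: [1.275, 2.866, -0.016]
wrist_force: [-7.2, -14.6, 4.4]
width: 0.0131
finger_force: 29.5
[[-0.67   0.743  0.   ]
 [ 0.743  0.67  -0.011]
 [-0.009 -0.008 -1.   ]] [-0.06904294  0.18269915  1.23577367 -0.01151736  1.72213091 -0.80469221] 0.013056590277924732
```

```bash
python3 -c "
import numpy as np
A=np.array([[-.67,.743],[.743,.67]])
u=lambda t:78*np.array([np.cos(np.radians(t)),np.sin(np.radians(t))])
for t in (-98,-84,-70,-56,-42,-28,-14,-7,0,5,10):print(t,(A@(u(t)-u(-107.3))).round())"
```

```text
-98 [-10.   7.]
-84 [-23.  21.]
-70 [-33.  38.]
-56 [-37.  56.]
-42 [-38.  75.]
-28 [-34.  94.]
-14 [-25. 111.]
-7 [-19. 118.]
0 [-12. 125.]
5 [ -7. 129.]
10 [ -2. 133.]
```

```bash
python3 -m inch '[-5,3,0,0,0,0,5, -10,7,0,0,0,0,5, -16,14,0,0,0,0,5, -23,21,0,0,0,0,5, -33,38,0,0,0,0,5, -37,56,0,0,0,0,5, -38,75,0,0,0,0,5, -34,94,0,0,0,0,5, -25,111,0,0,0,0,5, -25,111,0,0,0,0,5]' 30; python3 -c "
from h import *
s=ctrl.state();print(R.from_rotvec(s['eef_rot']).as_matrix().round(3),s['wrist_force'],s['torque'],s['width'])"
```

```text
clock: 5.15
tcp_pos: [0.6946, 0.0687, 0.2454]
eef_rot: [1.273, 2.863, -0.015]
wrist_force: [-2.2, -13.7, 3.1]
width: 0.013
finger_force: 31.0
[[-0.67   0.742  0.003]
 [ 0.742  0.67  -0.012]
 [-0.011 -0.006 -1.   ]] [ -2.19106567 -13.68071987   3.11416233] [-1.83710211  0.12264525  0.22529719] 0.013010514007494861
```

```bash
python3 -m inch '[3,4,0,0,0,0,5, 6,7,0,0,0,0,5, 9,11,0,0,0,0,5, 13,14,0,0,0,0,5, 13,14,0,0,0,0,5]' 30;  python3 -m inch '[3,2,0,0,0,0,5, 5,4,0,0,0,0,5, 8,6,0,0,0,0,5, 10,8,0,0,0,0,5, 10,8,0,0,0,0,5]' 30
```

```text
clock: 5.57
tcp_pos: [0.6946, 0.0686, 0.2454]
eef_rot: [1.298, 2.844, -0.057]
wrist_force: [-7.6, -51.5, 3.4]
width: 0.0131
finger_force: 40.8
clock: 5.98
tcp_pos: [0.6935, 0.0698, 0.2454]
eef_rot: [1.314, 2.831, -0.083]
wrist_force: [-12.6, -73.7, 3.1]
width: 0.0136
finger_force: 50.6
```

Motion stopped at about −14° with the reaction along the swing direction, so this is either the stop or an obstruction. I'll back off the push and look.

```bash
python3 -m inch '[-12,-11,0,0,0,0,5, -20,-19,0,0,0,0,5, -20,-19,0,0,0,0,5]' 30
python3 - <<'E'
from h import *
np.set_printoptions(precision=4,suppress=True)
st=ctrl.state(); im,D=imaging.snapshot("wrist"); im2,D2=imaging.snapshot("scene"); im3,D3=imaging.snapshot("top")
for c,i,s,d in(("wrist",im,st,D),("scene",im2,None,D2),("top",im3,None,D3)):
  for t,z in(("lamp_handle",.26),("lamp_hinge",.215),("lamp_stand",0)):
    for m in imaging.mark_of(c,t)[:1]: print(c,t,np.round(m["position"],0),round(m["confidence"],2),atz(c,m["position"],z,s))
a=cv2.resize(im2[90:270,190:370],(400,400),interpolation=cv2.INTER_CUBIC); b=cv2.resize(im3[80:260,170:350],(400,400),interpolation=cv2.INTER_CUBIC)
save(np.hstack([a,b]),"s2.png")
E
```

```text
clock: 6.23
tcp_pos: [0.6937, 0.0697, 0.2452]
eef_rot: [1.281, 2.863, -0.011]
wrist_force: [-3.8, -16.1, 1.7]
width: 0.0128
finger_force: 31.1
wrist lamp_handle [254. 258.] 0.95 [0.6948 0.0704 0.26  ]
wrist lamp_hinge [126. 181.] 0.61 [0.6155 0.0865 0.215 ]
wrist lamp_stand [113. 221.] 0.72 [0.6133 0.0858 0.    ]
scene lamp_handle [161. 306.] 0.61 [0.69   0.0637 0.26  ]
scene lamp_hinge [167. 281.] 0.75 [0.6184 0.0981 0.215 ]
scene lamp_stand [224. 277.] 0.9 [0.614  0.0828 0.    ]
top lamp_handle [118. 238.] 0.95 [0.6977 0.0692 0.26  ]
top lamp_hinge [149. 226.] 0.95 [0.6204 0.0794 0.215 ]
top lamp_stand [200. 227.] 0.66 [0.6021 0.0876 0.    ]
```

View pics/s2.png

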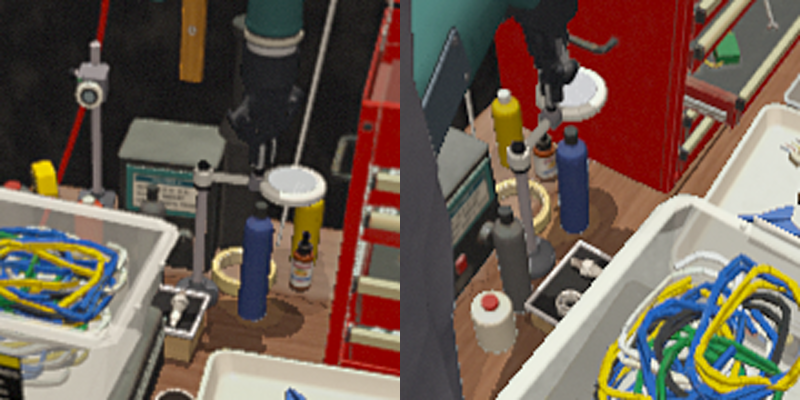

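The picture shows the lamp arm turned fully away over the bottles, touching nothing, with the handle in the gripper. The reaction was purely along the swing direction, so this is the stop. The tray is now open to view. Next I release, rise and go to a spot from which the wrist camera sees the lens.

```bash
python3 -m inch '[0,0,0,0,0,0,60, 0,0,0,0,0,0,60, 0,0,0,0,0,0,60, 0,0,0,0,0,0,60, 0,0,-20,0,0,0,60, 0,0,-50,0,0,0,60, 0,0,-80,0,0,0,60, 0,0,-85,0,0,0,60]' && python3 -m inch '[15,-22,-8,0,0,-0.119,60, 29,-45,-16,0,0,-0.238,60, 44,-67,-25,0,0,-0.357,60, 58,-90,-33,0,0,-0.476,60, 73,-112,-41,0,0,-0.595,60, 87,-135,-50,0,0,-0.714,60, 102,-157,-58,0,0,-0.833,60, 116,-180,-66,0,0,-0.952,60, 129,-200,-70,0,0,-1.07,60, 134,-208,-70,0,0,-1.19,60]' && python3 -m inch '[0,0,0,0,0,0,60,0,0,0,0,0,0,60]'
python3 - <<'E'
from h import *
np.set_printoptions(precision=4,suppress=True)
st=ctrl.state(); im,D=imaging.snapshot("wrist"); save(im,"w3.png")
for t,z in(("lens",.235),("camera_stand",0),("lamp_handle",.26),("spark_plug",.05),("plug_tip",.06)):
    for m in imaging.mark_of("wrist",t)[:2]:
        p=m["position"]; print(t,np.round(p,1),round(m["confidence"],2),atz("wrist",p,z,st),atd("wrist",p,dep(D,p),st))
np.save("d3.npy",D); import json; json.dump({k:(list(map(float,st[k]))) for k in("tcp_pos","eef_rot")},open("s3.json","w"))
E
```

```text
clock: 7.5
tcp_pos: [0.6945, 0.0795, 0.3347]
eef_rot: [1.263, 2.866, 0.008]
wrist_force: [-0.2, -0.1, 2.1]
width: 0.0601
finger_force: 0.0
clock: 8.33
tcp_pos: [0.4472, 0.0377, 0.3999]
eef_rot: [-0.57, 3.085, -0.001]
wrist_force: [0.8, 0.1, 0.6]
width: 0.0604
finger_force: 0.0
clock: 8.5
tcp_pos: [0.4494, 0.0378, 0.3976]
eef_rot: [-0.556, 3.09, -0.0]
wrist_force: [0.7, 0.6, 0.2]
width: 0.0602
finger_force: 0.0
lens [232.3 432.5] 0.9 [0.442  0.2785 0.235 ] [0.4417 0.2773 0.2364]
camera_stand [193.6 380.4] 0.57 [0.4522 0.323  0.    ] [0.4504 0.3157 0.0126]
spark_plug [206.8 203.1] 0.67 [ 0.5911 -0.0202  0.05  ] [ 0.5834 -0.0191  0.0678]
plug_tip [218.7 220.8] 0.5 [0.5984 0.02   0.06  ] [0.6019 0.0201 0.0524]
```

View pics/w3.png

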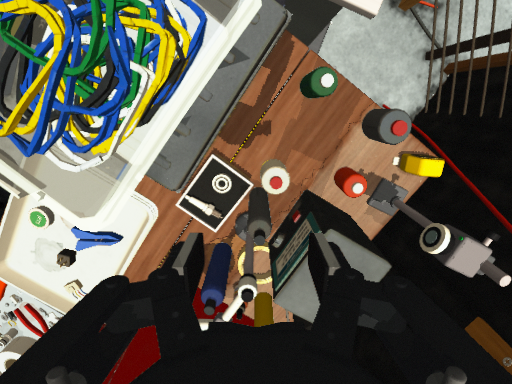

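The wrist picture shows the lens ring at (433,237), the grey camera body at (470,250) and the column top at about (500,278). The plug is at (205,207), with its firing end to the lower right. Next I get the line of sight from the body and column.

Run:
```python
from h import *
import json
np.set_printoptions(precision=4,suppress=True)
st=json.load(open("s3.json")); D=np.load("d3.npy"); im=cv2.cvtColor(cv2.imread("pics/w3.png"),cv2.COLOR_BGR2RGB)
p,T=W("wrist",st); K=np.array([[p["fx"],0,p["cx"]],[0,p["fy"],p["cy"]],[0,0,1.]])
r,c=np.nonzero(D); u=cv2.undistortPoints(np.stack([c,r],-1)[:,None].astype(float),K,np.array(p["dist"],float))[:,0]
P=T[:3,3]+(np.c_[u[:,0],-u[:,1],-np.ones(len(u))]*D[r,c][:,None])@T[:3,:3].T
n=(c>405)&(c<512)&(r>205)&(r<300); Q=P[n]; 
for z in np.arange(.2,.31,.01): print(round(z,2),((Q[:,2]>z)&(Q[:,2]<z+.01)).sum(),end='; ')
print()
h=np.median(Q[(Q[:,2]>.245)&(Q[:,2]<.275),2]); B=Q[abs(Q[:,2]-h)<.004]; print("top",h,len(B))
rc,sz,a=cv2.minAreaRect((B[:,:2]*1000).astype(np.float32)); print(rc,sz,a,cv2.boxPoints((rc,sz,a)))
C=Q[(Q[:,2]>.284)]; print("col",len(C),C.mean(0) if len(C) else 0)
F=Q[(Q[:,1]<.29)&(Q[:,1]>.255)&(Q[:,2]>.215)&(Q[:,2]<.262)]; print("front",len(F),F.mean(0),F.min(0),F.max(0))
pl=np.median(F,0); s=F[np.linalg.norm(F-[.442,.278,.236],axis=1)<.019]; print(len(s),s.mean(0),np.linalg.svd(s-s.mean(0))[1:])if 0 else None
v=np.linalg.svd(s-s.mean(0),full_matrices=False); print(len(s),v[1],v[2][2])
# tray plug
n=(c>175)&(c<250)&(r>160)&(r<240)&(P[:,2]>.056)&(P[:,2]<.085); X=P[n]
g=(im[r,c].astype(int).sum(1)[n]); X=X[(X[:,0]>.56)&(X[:,0]<.63)&(X[:,1]>-.065)&(X[:,1]<.04)]
print("plug",len(X),cv2.minAreaRect((X[:,:2]*1000).astype(np.float32)),X.mean(0))
```

```text
0.2 0; 0.21 7; 0.22 129; 0.23 289; 0.24 478; 0.25 1011; 0.26 777; 0.27 103; 0.28 115; 0.29 99; 0.3 0; 
top 0.25943382299063833 1320
(450.41180419921875, 315.14971923828125) (78.54034423828125, 46.47266387939453) 84.6983642578125 [[423.6463 278.1945]
 [469.9202 273.9005]
 [477.1773 352.1049]
 [430.9034 356.3989]]
col 479 [0.4307 0.183  0.3986]
front 736 [0.4462 0.2781 0.2433] [0.4267 0.2737 0.219 ] [0.4666 0.2899 0.2598]
460 [0.2019 0.1793 0.0278] [-0.1769 -0.9841  0.0128]
plug 439 ((595.1740112304688, -13.086101531982422), (68.87667846679688, 103.73272705078125), 0.5142765641212463) [ 0.5889 -0.0165  0.063 ]
```

Run:
```python
from h import *
import json
np.set_printoptions(precision=4,suppress=True)
st=json.load(open("s3.json")); D=np.load("d3.npy")
p,T=W("wrist",st); K=np.array([[p["fx"],0,p["cx"]],[0,p["fy"],p["cy"]],[0,0,1.]])
r,c=np.nonzero(D); u=cv2.undistortPoints(np.stack([c,r],-1)[:,None].astype(float),K,np.array(p["dist"],float))[:,0]
P=T[:3,3]+(np.c_[u[:,0],-u[:,1],-np.ones(len(u))]*D[r,c][:,None])@T[:3,:3].T
Q=P[(P[:,1]>.26)&(P[:,1]<.4)&(P[:,0]>.4)&(P[:,0]<.5)]
C=Q[Q[:,2]>.275]; print("col",len(C),C.mean(0),C.min(0),C.max(0),(C.min(0)+C.max(0))/2)
B=Q[abs(Q[:,2]-.2594)<.005]
for y in np.arange(.272,.36,.006):
    q=B[(B[:,1]>=y)&(B[:,1]<y+.006)]
    if len(q)>3: print(round(y,3),len(q),q[:,0].min(),q[:,0].max(),(q[:,0].min()+q[:,0].max())/2)
```

```text
col 261 [0.4533 0.3504 0.286 ] [0.4457 0.3445 0.2752] [0.4624 0.3624 0.2929] [0.454  0.3534 0.2841]
0.272 36 0.4342621749294205 0.4564677525091658 0.4453649637192931
0.278 88 0.43460187536601114 0.46068551965326515 0.44764369750963817
0.284 19 0.43491188261440195 0.4556594936540624 0.4452856881342322
0.29 7 0.4451085014399784 0.45177485349532853 0.44844167746765345
0.296 181 0.427867254989339 0.47194444773562894 0.44990585136248396
0.302 158 0.42685177084454984 0.471708722312011 0.4492802465782804
0.308 143 0.4269906320984997 0.4730614836738807 0.4500260578861902
0.314 133 0.4278405567096529 0.4737299141152289 0.45078523541244087
0.32 138 0.4279418885721171 0.47376129098545455 0.4508515897787858
0.326 136 0.42838994243041384 0.4740084188958722 0.451199180663143
0.332 133 0.42930601084928066 0.4753734848468909 0.4523397478480858
0.338 119 0.4303441290432588 0.47595733916258154 0.45315073410292017
0.344 89 0.43121232395287007 0.47254426488393997 0.451878294418405
0.35 14 0.44632563634279504 0.4611167513783385 0.45372119386056675
```

```bash
python3 -m inch '[-11,-10,5,0,0,0.12,60, -22,-19,10,0,0,0.24,60, -33,-29,15,0,0,0.36,60, -44,-39,20,0,0,0.48,60, -55,-48,25,0,0,0.6,60, -66,-58,30,0,0,0.72,60, -77,-68,35,0,0,0.84,60, -88,-78,40,0,0,0.96,60, -99,-87,45,0,0,1.08,60, -109,-97,50,0,0,1.19,60]' && python3 -m inch '[0,0,3,0,0,0.12,50, 0,0,6,0,0,0.24,50, 0,0,9,0,0,0.36,50, 0,0,12,0,0,0.48,50, 0,0,15,0,0,0.6,50, 0,0,18,0,0,0.72,50, 0,0,18,0,0,0.84,50, 0,0,18,0,0,0.91,50, 0,0,18,0,0,0.91,50, 0,0,18,0,0,0.91,50]'
python3 - <<'E'
from h import *
np.set_printoptions(precision=4,suppress=True)
st=ctrl.state(); im,D=imaging.snapshot("wrist"); save(im,"w4.png")
for t,z in(("spark_plug",.05),("plug_tip",.06),("bearing",.05)):
    for m in imaging.mark_of("wrist",t)[:1]:
        p=m["position"]; print(t,np.round(p,1),round(m["confidence"],2),atz("wrist",p,z,st),atd("wrist",p,dep(D,p),st))
p,T=W("wrist",st); K=np.array([[p["fx"],0,p["cx"]],[0,p["fy"],p["cy"]],[0,0,1.]])
r,c=np.nonzero(D); u=cv2.undistortPoints(np.stack([c,r],-1)[:,None].astype(float),K,np.array(p["dist"],float))[:,0]
P=T[:3,3]+(np.c_[u[:,0],-u[:,1],-np.ones(len(u))]*D[r,c][:,None])@T[:3,:3].T
np.savez("d4.npz",P=P,r=r,c=c)
X=P[(P[:,2]>.063)&(P[:,2]<.08)&(abs(P[:,0]-.59)<.06)&(abs(P[:,1])<.07)]
print(len(X),X.mean(0),X.min(0),X.max(0),cv2.minAreaRect((X[:,:2]*1000).astype(np.float32)))
Bx=P[(P[:,2]>.2)&(P[:,1]<-.02)&(P[:,0]<.66)]; print("box",len(Bx),Bx[:,1].max() if len(Bx) else 0, Bx[:,2].max() if len(Bx) else 0)
E
```

```text
clock: 9.63
tcp_pos: [0.5868, -0.0155, 0.3461]
eef_rot: [-1.278, -2.869, 0.0]
wrist_force: [-0.6, -1.1, -1.0]
width: 0.0597
finger_force: 0.0
clock: 10.47
tcp_pos: [0.5859, -0.0153, 0.3287]
eef_rot: [-2.401, -2.025, 0.001]
wrist_force: [0.5, -0.3, 0.3]
width: 0.05
finger_force: 0.0
spark_plug [158.  251.9] 0.97 [ 0.58   -0.0169  0.05  ] [ 0.5808 -0.0135  0.0685]
plug_tip [134.7 255.5] 0.63 [0.5919 0.0191 0.06  ] [0.592  0.0195 0.0639]
bearing [154.4 217. ] 0.58 [ 0.5267 -0.0019  0.05  ] [ 0.5269 -0.0017  0.0511]
432 [ 0.5828 -0.0149  0.0672] [ 0.5335 -0.0683  0.063 ] [0.5979 0.0693 0.0793] ((568.1322021484375, -0.2892303466796875), (138.09127807617188, 59.98351287841797), 85.87606048583984)
box 15028 -0.02000800872900329 0.42096605482267657
```

View pics/w4.png

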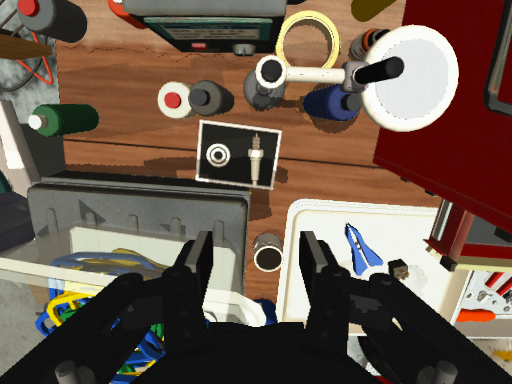

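The picture shows the plug at about (256,160): firing end at (257,137), white end at (254,185). The bearing is at (218,154). The clear box is at the lower left and the lamp is well clear at upper right. Now the exact plug axis and the box edges.

Run:
```python
from h import *
np.set_printoptions(precision=4,suppress=True)
z=np.load("d4.npz"); P,r,c=z["P"],z["r"],z["c"]
s=(r>130)&(r<190)&(c>240)&(c<270)&(P[:,2]>.0565)&(P[:,2]<.08); X=P[s]
X=X[(X[:,0]>.56)&(X[:,0]<.605)&(X[:,1]<.035)]
for y in np.arange(-.065,.035,.008):
    q=X[(X[:,1]>=y)&(X[:,1]<y+.008)]
    if len(q): print(round(y+.004,3),len(q),q[:,0].min(),q[:,0].max(),q[:,0].mean(),q[:,2].max())
v=cv2.fitLine(X[:,:2].astype(np.float32),cv2.DIST_HUBER,0,.01,.01).ravel(); print(v,np.degrees(np.arctan2(v[1],v[0])))
b=P[(P[:,2]>.25)&(P[:,2]<.29)&(P[:,1]<-.03)&(c<230)&(r<340)&(r>215)]
for x in np.arange(.3,.66,.04):
    q=b[(b[:,0]>=x)&(b[:,0]<x+.04)]
    if len(q)>5: print("box",round(x,2),len(q),np.sort(q[:,1])[-4:])
print(ctrl.state()["joint_positions"])
```

```text
-0.061 23 0.5633833256463971 0.5900382605505521 0.5773517349213175 0.06390908417514257
-0.053 29 0.560545937670348 0.5809199986055175 0.5758947958853465 0.065445607760447
-0.045 32 0.5737712485416477 0.5855987235432787 0.5795682211773205 0.06783424923677883
-0.037 40 0.5746287868350916 0.5869408862227729 0.580812359586486 0.0687365169323057
-0.029 37 0.5761016462978457 0.5880952287074693 0.5819529812646647 0.0687758846532397
-0.021 46 0.5774611516849257 0.5926168086235486 0.584288263249642 0.06995220263749258
-0.013 61 0.5768555343516074 0.5971250224889607 0.5865802562941788 0.07266861564401594
-0.005 86 0.5755306499772185 0.5981060996659537 0.5869044078453662 0.0735251472698436
0.003 47 0.577035845631059 0.5951199700955745 0.5875542829559229 0.06970294997788795
0.011 43 0.5846155118307808 0.5963589261971246 0.5906247779112354 0.06863324707023499
0.019 21 0.5860146748024385 0.5966110908841612 0.5911341266907035 0.06775437674585738
[ 0.1739  0.9848  0.5848 -0.0183] 79.987915
box 0.3 141 [-0.0314 -0.0311 -0.031  -0.0308]
box 0.34 867 [-0.0327 -0.0327 -0.0315 -0.0312]
box 0.38 944 [-0.0456 -0.0451 -0.0447 -0.0446]
box 0.42 391 [-0.0579 -0.0579 -0.0574 -0.0571]
box 0.5 422 [-0.0927 -0.0926 -0.0925 -0.0915]
box 0.54 144 [-0.0975 -0.097  -0.0959 -0.0952]
[-0.123   0.172   1.0841  0.0001  1.8857  0.0473]
```

```bash
python3 -m inch '[-1,0,35,0,0,0,34, -2,0,70,0,0,0,34, -3,0,105,0,0,0,34, -3,0,140,0,0,0,34, -3,0,170,0,0,0,34, -3,0,200,0,0,0,34, -3,0,220,0,0,0,32, -3,0,228,0,0,0,32, -3,0,228,0,0,0,32, -3,0,228,0,0,0,32]'
python3 - <<'E'
from h import *
np.set_printoptions(precision=4,suppress=True)
st=ctrl.state(); im,D=imaging.snapshot("wrist"); print(st["tcp_pos"],st["eef_rot"])
cv2.imwrite("pics/w5.png",cv2.cvtColor(im,cv2.COLOR_RGB2BGR))
p,T=W("wrist",st); K=np.array([[p["fx"],0,p["cx"]],[0,p["fy"],p["cy"]],[0,0,1.]])
r,c=np.nonzero(D); u=cv2.undistortPoints(np.stack([c,r],-1)[:,None].astype(float),K,np.array(p["dist"],float))[:,0]
P=T[:3,3]+(np.c_[u[:,0],-u[:,1],-np.ones(len(u))]*D[r,c][:,None])@T[:3,:3].T
X=P[(P[:,2]>.056)&(P[:,2]<.08)&(P[:,0]>.57)&(P[:,0]<.602)&(P[:,1]<.03)&(P[:,1]>-.055)]
for y in np.arange(-.065,.035,.008):
    q=X[(X[:,1]>=y)&(X[:,1]<y+.008)]
    if len(q): print(round(y+.004,3),len(q),q[:,0].min(),q[:,0].max(),q[:,0].mean(),q[:,2].max())
print(X[:,1].max())
E
```

```text
clock: 11.5
tcp_pos: [0.5856, -0.0183, 0.1022]
eef_rot: [2.402, 2.023, 0.001]
wrist_force: [-0.4, -0.7, 0.0]
width: 0.0322
finger_force: 0.0
[ 0.5856 -0.0183  0.1022] [2.4022 2.0235 0.0013]
-0.053 58 0.5739055076390441 0.5818363323596116 0.5774414622044721 0.06608005021777216
-0.045 117 0.5730006529785785 0.5853620852804782 0.5792294680965363 0.06775859835740661
-0.037 154 0.5742560293227847 0.5875939712476655 0.5806195654416599 0.06838250709964666
-0.029 165 0.575567949202177 0.58969611876903 0.5823467036109394 0.06880937885357191
-0.021 175 0.5770476281559552 0.5932865183591147 0.5841808431936244 0.07003602579609933
-0.013 238 0.5755391810098088 0.5975183316710335 0.5865990337567407 0.07297328287304497
-0.005 397 0.574709271481149 0.5989310868143529 0.587454684819239 0.07316385500989714
0.003 240 0.5764185860946264 0.595537383119793 0.5869367972339217 0.07155571620790332
0.011 190 0.5840035177775721 0.5969396997811317 0.5904857091170147 0.06820390277003932
0.019 102 0.5858037170749236 0.5971788285197231 0.5915241273179701 0.0680304312887999
0.027 101 0.583332261248674 0.6018941115109803 0.5947202499515756 0.05812995949339378
0.029991836263145322
```

View pics/w5.png

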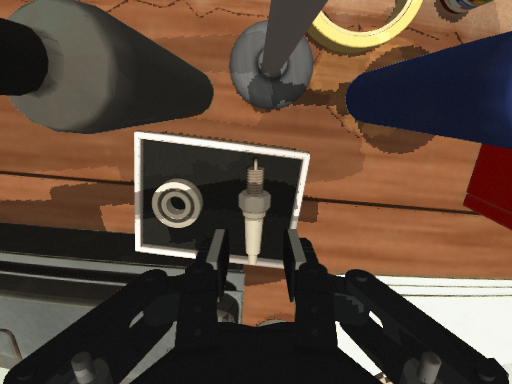

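The plug lies centred between the fingers, tip at (255,165), with the bearing clear at (176,204). Descend the last stretch and grip.

```bash
python3 -m inch '[0,0,15,0,0,0,32, 0,0,28,0,0,0,32, 0,0,38,0,0,0,32, 0,0,44,0,0,0,32, 0,0,47,0,0,0,32, 0,0,47,0,0,0,32]' && python3 -m inch '[0,0,0,0,0,0,22, 0,0,0,0,0,0,14, 0,0,0,0,0,0,8, 0,0,0,0,0,0,8, 0,0,0,0,0,0,8]' 50
```

```text
clock: 12.05
tcp_pos: [0.5846, -0.0182, 0.0534]
eef_rot: [-2.402, -2.023, 0.002]
wrist_force: [0.9, -0.4, -0.2]
width: 0.032
finger_force: 0.0
clock: 12.47
tcp_pos: [0.5855, -0.0183, 0.0549]
eef_rot: [2.402, 2.023, 0.001]
wrist_force: [0.8, 0.1, 0.5]
width: 0.019
finger_force: 51.4
```

```bash
python3 -m inch '[0,0,-8,0,0,0,8, 0,0,-25,0,0,0,8, 0,0,-55,0,0,0,8, 0,0,-90,0,0,0,8, 0,0,-125,0,0,0,8, 0,0,-160,0,0,0,8, 0,0,-195,0,0,0,8, 0,0,-230,0,0,0,8, 0,0,-250,0,0,0,8, 0,0,-255,0,0,0,8]'
python3 - <<'E'
from h import *
st=ctrl.state(); Rm=R.from_rotvec(st["eef_rot"]).as_matrix(); tp=np.array(st["tcp_pos"])
import math
G=np.array([.4369,.1775,.2315]); print(tp,(Rm.T@(G-tp)*1000).round(1),"ang",math.degrees(math.atan2(Rm[1,0],Rm[0,0])),"tilt",Rm[2].round(4))
im,D=imaging.snapshot("wrist"); save(im,"w6.png")
for t in("plug_tip","spark_plug"):
    for m in imaging.mark_of("wrist",t)[:1]:
        p=m["position"]; a=atz("wrist",p,tp[2]+(.0055 if t=="plug_tip" else -.0045),st); b=atd("wrist",p,dep(D,p),st); print(t,p,m["confidence"],(Rm.T@(a-tp)*1000).round(1),(Rm.T@(b-tp)*1000).round(1))
E
```

```text
clock: 13.3
tcp_pos: [0.5863, -0.0184, 0.3159]
eef_rot: [2.397, 2.019, 0.011]
wrist_force: [-0.6, 0.2, 0.3]
width: 0.0194
finger_force: 51.2
[ 0.58631534 -0.01842755  0.31593755] [ 167.6 -181.4   82.6] ang 80.20635139584567 tilt [ 5.000e-04  1.050e-02 -9.999e-01]
plug_tip [313.6, 257.1] 0.73 [-49.1   1.4  -5.5] [-101.6    1.8   52. ]
spark_plug [239.9, 255.8] 0.67 [-1.6  0.5  4.5] [  9.4   0.5 -16.3]
```

View pics/w6.png

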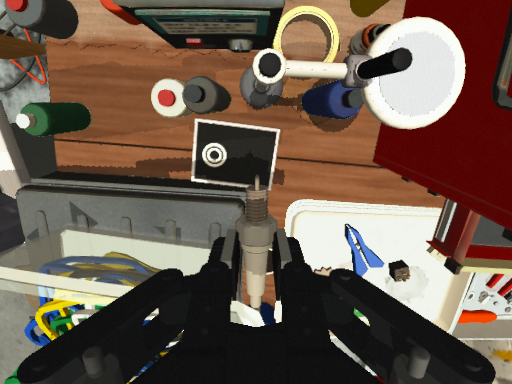

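The plug sits straight in the grip, threaded end at about (257,190) and white end at (254,305). The bearing is still in the tray and the lamp is still away. Next I carry the plug across to the camera, staying high.

```bash
python3 -m inch '[10,-11,0,0,0,-0.01,8, 30,-32,0,0,0,-0.02,8, 50,-54,0,0,0,-0.03,8, 70,-76,0,0,0,-0.04,8, 90,-98,0,0,0,-0.05,8, 110,-120,0,0,0,-0.06,8, 130,-142,0,0,0,-0.07,8, 145,-160,0,0,0,-0.075,8, 155,-172,0,0,0,-0.075,8, 158,-181,0,0,0,-0.075,8]' && python3 -m inch '[0,0,10,0,0,0,8, 0,0,28,0,0,0,8, 0,0,48,0,0,0,8, 0,0,65,0,0,0,8, 0,0,77,0,0,0,8, 0,0,82,0,0,0,8, 0,0,82,0,0,0,8, 0,0,82,0,0,0,8]'
python3 - <<'E'
from h import *
import math
np.set_printoptions(precision=4,suppress=True)
st=ctrl.state(); Rm=R.from_rotvec(st["eef_rot"]).as_matrix(); tp=np.array(st["tcp_pos"])
print(tp,"ang",math.degrees(math.atan2(Rm[1,0],Rm[0,0])),"tilt",Rm[2].round(4))
im,D=imaging.snapshot("wrist"); save(im[:,:],"w7.png")
p,T=W("wrist",st); K=np.array([[p["fx"],0,p["cx"]],[0,p["fy"],p["cy"]],[0,0,1.]])
r,c=np.nonzero(D); u=cv2.undistortPoints(np.stack([c,r],-1)[:,None].astype(float),K,np.array(p["dist"],float))[:,0]
P=T[:3,3]+(np.c_[u[:,0],-u[:,1],-np.ones(len(u))]*D[r,c][:,None])@T[:3,:3].T
q=(P-tp)@Rm*1000; s=(abs(q[:,1])<14)&(q[:,0]>-50)&(q[:,0]<60)&(q[:,2]<6)&(q[:,2]>-22)
X=q[s]
for a in range(-48,60,6):
    k=X[(X[:,0]>=a)&(X[:,0]<a+6)]
    if len(k)>2: print(a+3,len(k),"y",k[:,1].min().round(1),k[:,1].max().round(1),"z",np.percentile(k[:,2],[0,20]).round(1))
print("xmax",np.sort(X[:,0])[-5:])
im2,D2=imaging.snapshot("scene"); a=cv2.resize(im2[70:220,170:320],(500,500),interpolation=cv2.INTER_CUBIC); save(a,"s7.png")
for t in("lens","plug_tip","spark_plug"):
    for m in imaging.mark_of("scene",t)[:1]: print(t,m["position"],m["confidence"],atd("scene",m["position"],dep(D2,m["position"])))
E
```

```text
clock: 14.28
tcp_pos: [0.431, 0.1699, 0.3068]
eef_rot: [-2.32, -2.114, 0.006]
wrist_force: [0.0, -0.1, -1.1]
width: 0.0189
finger_force: 51.2
clock: 14.95
tcp_pos: [0.4339, 0.1679, 0.2273]
eef_rot: [-2.326, -2.112, 0.0]
wrist_force: [0.5, -0.0, -0.7]
width: 0.0191
finger_force: 51.2
[0.4339 0.1679 0.2273] ang 84.4667221031063 tilt [-0.0001 -0.0001 -1.    ]
-39 68 y -3.1 3.1 z [-10.3  -9.9]
-33 63 y -4.2 4.2 z [-12.  -10.2]
-27 149 y -5.5 5.5 z [-12.9 -11.9]
-21 161 y -6.0 6.0 z [-13.4 -12.1]
-15 179 y -5.9 6.5 z [-13.7 -12.6]
-9 236 y -9.4 10.0 z [-16.9 -13.1]
-3 251 y -9.4 10.0 z [-21.8 -13.4]
3 245 y -9.4 10.0 z [-22.  -15.1]
9 600 y -13.9 14.0 z [-21.9 -17.2]
15 646 y -11.1 11.7 z [-17.7 -16.4]
21 222 y -8.5 6.6 z [-16.8 -12. ]
27 236 y -5.4 6.6 z [-13.2 -12. ]
33 292 y -5.3 6.5 z [-13.6 -11.8]
39 65 y -0.4 1.7 z [-12.9 -11.6]
xmax [41.7882 41.7884 41.8721 41.8727 41.9382]
lens [131.4, 230.5] 0.63 [0.4581 0.1537 0.3081]
plug_tip [145.5, 226.9] 0.62 [0.4455 0.1643 0.2525]
spark_plug [154.4, 225.4] 0.39 [ 0.4074  0.6654 -0.062 ]
```

View pics/w7.png

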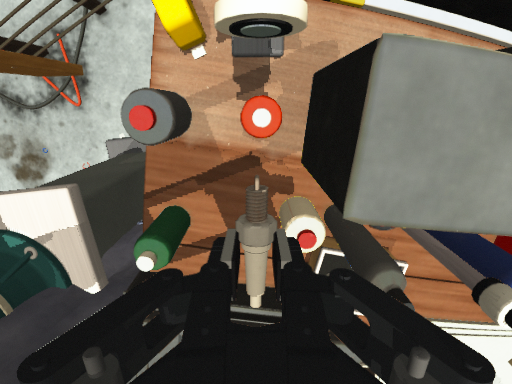

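View pics/s7.png

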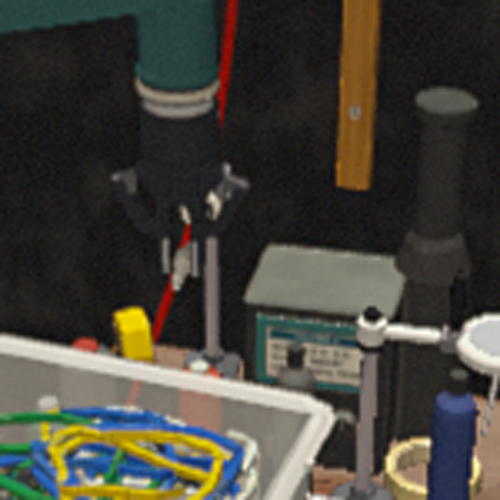

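The wrist picture shows the plug pointing up the image at the lens ring (centre near column 261, top row 10), tip at (257,180). As both are in one view, I'll measure the ring directly in tool coordinates.

Run:
```python
from h import *
np.set_printoptions(precision=1,suppress=True)
st=ctrl.state(); Rm=R.from_rotvec(st["eef_rot"]).as_matrix(); tp=np.array(st["tcp_pos"])
im,D=imaging.snapshot("wrist")
p,T=W("wrist",st); K=np.array([[p["fx"],0,p["cx"]],[0,p["fy"],p["cy"]],[0,0,1.]])
r,c=np.nonzero(D); u=cv2.undistortPoints(np.stack([c,r],-1)[:,None].astype(float),K,np.array(p["dist"],float))[:,0]
P=T[:3,3]+(np.c_[u[:,0],-u[:,1],-np.ones(len(u))]*D[r,c][:,None])@T[:3,:3].T
q=(P-tp)@Rm*1000; s=(r<45)&(c>205)&(c<320)&(q[:,2]<25)&(q[:,2]>-45); X=q[s]
print(len(X),X.min(0),X.max(0),tp)
f=X[(X[:,0]<np.percentile(X[:,0],60))]
for z in range(-35,22,4):
    k=X[(X[:,2]>=z)&(X[:,2]<z+4)]
    if len(k)>2: print(z+2,len(k),"x",np.percentile(k[:,0],[5,50,95]),"y",k[:,1].min(),k[:,1].max(),(k[:,1].min()+k[:,1].max())/2)
for y in range(-24,26,6):
    k=X[(abs(X[:,1]-y)<3)&(X[:,2]>-30)]
    if len(k)>2: print("y",y,len(k),"x",np.percentile(k[:,0],[5,20,50]),k[:,2].max())
for m in imaging.mark_of("wrist","lens")[:1]: print(m,(Rm.T@(atd("wrist",m["position"],dep(D,m["position"]),st)-tp)*1000))
```

```text
3381 [108.  -18.3 -32.1] [118.3  22.7  10.8] [0.4 0.2 0.2]
-33 31 x [110.3 112.  114.7] y -0.5720237493478286 9.378820215650997 4.403398233151584
-29 940 x [110.1 112.6 115.3] y -9.80000187755686 15.974867545673087 3.087432834058114
-25 738 x [109.2 111.2 116.4] y -13.426287405679844 18.419435927741535 2.4965742610308457
-21 508 x [108.8 110.1 116.5] y -16.338425813971565 20.820803865590378 2.2411890258094065
-17 375 x [108.4 109.5 115.5] y -17.300371115394075 21.806651931226668 2.2531404079162964
-13 248 x [108.4 109.  111.7] y -17.983192087109707 22.614725742263612 2.3157668275769527
-9 206 x [108.3 108.9 110.4] y -18.281899277325007 22.724326944396328 2.2212138335356606
-5 172 x [108.2 108.8 110.3] y -17.41679351022989 20.953458652872776 1.7683325713214426
-1 99 x [108.4 108.9 110.3] y -15.54968849761642 20.868905313467366 2.6596084079254725
3 44 x [108.7 109.7 110.2] y -13.018095638898414 17.281509181980205 2.1317067715408955
7 15 x [109.6 109.8 110.2] y -9.423116062336938 12.7847783646237 1.6808311511433809
11 5 x [110.4 110.5 110.6] y 0.6153256626295539 3.2124258058033743 1.913875734216464
y -18 128 x [109.7 110.  111. ] -1.2981386628704652
y -12 496 x [109.1 109.9 110.9] 5.644617716735292
y -6 558 x [108.5 109.  110.1] 7.255471071792698
y 0 457 x [108.3 108.5 109.4] 10.798322429928529
y 6 511 x [108.3 108.6 109.8] 10.818349916834114
y 12 542 x [108.7 109.1 110.2] 7.31238921050947
y 18 436 x [109.8 110.  110.9] 4.0576415334265565
y 24 34 x [109.9 110.1 110.7] -7.013456363699623
{'position': [31.3, 262.7], 'confidence': 0.58} [108.4   3.5 -13.5]
```

```bash
python3 -m inch '[2,1,-1,0,0,0,8, 4,2,-2,0,0,0,8, 6,2,-3,0,0,0,8, 8,2,-3.5,0,0,0,8, 8,2,-3.5,0,0,0,8, 8,2,-3.5,0,0,0,8, 8,2,-3.5,0,0,0,8, 8,2,-3.5,0,0,0,8]'
python3 - <<'E'
from h import *
np.set_printoptions(precision=1,suppress=True)
st=ctrl.state(); Rm=R.from_rotvec(st["eef_rot"]).as_matrix(); tp=np.array(st["tcp_pos"])
im,D=imaging.snapshot("wrist"); print(st["width"],st["finger_force"],Rm[2])
p,T=W("wrist",st); K=np.array([[p["fx"],0,p["cx"]],[0,p["fy"],p["cy"]],[0,0,1.]])
r,c=np.nonzero(D); u=cv2.undistortPoints(np.stack([c,r],-1)[:,None].astype(float),K,np.array(p["dist"],float))[:,0]
P=T[:3,3]+(np.c_[u[:,0],-u[:,1],-np.ones(len(u))]*D[r,c][:,None])@T[:3,:3].T
q=(P-tp)@Rm*1000; X=q[(r<45)&(c>205)&(c<320)&(q[:,2]<25)&(q[:,2]>-45)]
print("ring",X.min(0),X.max(0),(X.min(0)+X.max(0))/2)
X=q[(abs(q[:,1])<14)&(q[:,0]>22)&(q[:,0]<60)&(q[:,2]<6)&(q[:,2]>-22)]; print("thread",X.min(0),X.max(0),(X.min(0)+X.max(0))/2)
E
```

```text
clock: 15.97
tcp_pos: [0.4363, 0.1759, 0.2307]
eef_rot: [-2.325, -2.112, 0.0]
wrist_force: [-0.6, 0.8, -1.1]
width: 0.0196
finger_force: 51.2
0.019552441522273818 51.189642548561096 [-0. -0. -1.]
ring [101.3 -21.  -30.3] [125.8  22.7  11.3] [113.5   0.8  -9.5]
thread [ 22.   -5.4 -13.4] [42.   6.6 -1.8] [32.   0.6 -7.6]
```

```bash
python3 -m inch '[0,0,-0.5,0,0,0,8, 0,0,-0.5,0,0,0,8, 0,0,-0.5,0,0,0,8, 0,0,-0.5,0,0,0,8]' && python3 -c "
from station import workorder
print(workorder.job_done())"
```

```text
clock: 16.35
tcp_pos: [0.4364, 0.1759, 0.2313]
eef_rot: [-2.325, -2.112, -0.0]
wrist_force: [0.2, -0.6, -0.1]
width: 0.0194
finger_force: 51.2
the job is handed in; nothing more can be done
None
```

I swung the lamp to its stop, and the arm is holding the spark plug level, within 1–2 mm of the lens centre by my measurements, firing end about 60 mm from the glass; I handed the job in at 16.4 s, and no verdict came back.

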